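Close the serving board and present the cleaver

ROBOT

A 6-joint arm with a two-finger parallel gripper is mounted at the origin on the work surface. World frame = base frame: x ahead of the robot, y to its left, z up, the work surface at z = 0. Lengths are in m, angles in rad, forces in N, time in s.
With the tool pointing down it reaches from about 0.3 to 0.875 m from the base axis. Payload 6.4 kg.
Tool frame: the origin (TCP) lies midway between the tips of the shut fingers; the grasp point (between the pads) lies 19 mm behind it; z points along the fingers, y is the line along which they close (so a half turn about z gives the same grasp; the last joint's range is limited). The gripper opens to 85 mm and grips with 20 to 120 N. Pads are 22 mm wide; open, the fingers measure 114 mm over their backs; the gripper's body (76 mm by 85 mm) begins 54 mm behind the grasp point. The pads swing forward as they close: fully open they stand 13 mm farther back than shut.
Start: joints at [-1.388, 0.181, 1.607, -0, 1.354, -0.206], TCP at [0.218, -0.532, 0.231] pointing down, gripper open.
Joint ranges: [-2.99, 2.99], [-0.89, 2.07], [0.3, 2.58], [-1.14, 4.28], [0, 2.63], [-3.12, 3.12]. Speed limits (rad/s): [2.57, 2.57, 3.01, 3.14, 3.14, 3.14].

INTERFACE

Orientations are given as a unit quaternion [w, x, y, z].
In Python, from bench import ctrl gives the robot as it stands.
- The arm moves only by the tool drive_tool, never from a script. Its argument "plan" is a list that holds one entry, the list of rows, each a list of 4 numbers: the shift along the tool's x, y, z scaled (see below), then the turn about the tool's z scaled (see below). In form: [[[x, y, z, roll], ...]]. A call has 1 to 12 rows; each row is the pose to reach, as a shift and turn from the pose commanded when the call began, along the tool's axes at that moment, turning the shorter way round; what a row does not reach only later rows make up. The controller multiplies each number of a shift by 400 mm and each number of a turn by 180 degrees. A row lasts 1/12 s, in which the tool goes at most 41.7 mm and 7.16 degrees, less where a joint would pass 70% of its speed; a pose out of reach is approached as far as the arm can. A call with a number of a shift or a turn outside -1 to 1 is refused whole. A call with a gripper value outside its range is refused whole. "jaw" is the closure, from 0 (fully open) to 1 (shut), set as the call begins (left out, the last holds). The fingers move at their own pace and stop on an object; the grip force is fixed at half the most. Time passes only in rows, so rows that repeat a pose let the fingers close. It gives the time, the measured TCP pose, the force, the opening and the grip force at its end, in the units of the state.
- ctrl.get_obs(): the state, without advancing time (a new reading comes with each control period).
- ctrl.camera(name): name is "scene" or "top" or "wrist"; returns (picture, depth): 400x640x3 uint8, red, green, blue; 400x640 float32, m along the optical axis (not along the pixel's ray), 0 where there is no reading.
- ctrl.camera_info(name): a dict with "camera_matrix" (3x3 intrinsics, pixels), "D" ([k1, k2, p1, p2, k3] as OpenCV has them; the pictures are not rectified), "R" (3x3) and "t" (3): a world point X has camera coordinates R X + t; the wrist camera has in their place "T_tool_cam" (4x4, takes a point from camera to tool coordinates, whose origin is the TCP and whose axes are the flange's). Camera axes: x right, y down, z forward; pixel columns grow to the right and rows downward; lengths in m; the calibration is good to about 2 mm. A picture is of the moment at which its call begins: read the wrist's pose just before it. camera_info takes no time and is no camera call.
- ctrl.hand_in(): hands the job in; it is judged then, once.
The state is a dict: "time_s": time; "q": joint angles; "dq": joint speeds; "joint_efforts": joint torques, N m; "eef_pos": TCP position; "eef_rot": TCP orientation; "wrist_force": force on the tool from outside, world axes, zero at the start; "torque": the same for the moment, N m; "opening": opening from 0.0 (shut) to 1.0 (fully open); "grasp_force": force on a finger pad.
Only numpy, scipy, OpenCV 4.12 (cv2) and the standard library are available. Lean on these libraries where they do the work, as an engineer would, in place of code of your own. Each camera call takes 0.05 s, during which the arm holds its last target. There are 200 camera calls.

TASK

Get the board ready for cutting: first push the loose half of the dark wooden serving board towards the half that stands fast, until the two butt together with no gap along their whole shared edge, ends about in line. Then draw the cleaver out of its slanted block, turn it level with the cutting edge straight down, and finish while holding it still in the gripper with the middle of its blade over the joined board, the edge raised about a hand's breadth (10 cm) clear of the wood: do not put it down or let go. Leave the bowl, the mug and the pepper mill where they stand.

Things in the scene. Friction and masses are not known exactly. Their poses are not given: they have to be found in the camera images.
- fixed_board: Fixed half of the dark wooden serving board, a plain slab 240 (x) x 130 (y) x 24 mm (z) on the counter; it stands fast. Origin at the centre of its underside; x along its length (roughly away from the robot), y to its left, z up. The loose half must meet its right long side, at y = -65 mm.
- loose_board: Loose half of the board, same slab 240 x 130 x 24 mm, about 0.6 kg, right (-y) of the fixed half across a gap of 30 to 90 mm, a little askew. Pushed at the middle of its outer side (y = -65 mm) it slides (friction 3 to 8 N) and squares itself against the fixed half; 10 to 16 N brings it home. Origin: centre of its underside; x along its length, y to the fixed half, z up.
- loose_near (a point): Point on the loose half: end of its joining (left, y = +65 mm) long side nearer to the robot, at half thickness (12 mm up). At flush it lies at y = -65 mm in the fixed half's frame.
- loose_far (a point): Point on the loose half: the end of its joining long side farther from the robot, at half thickness.
- block: Wooden cleaver block, fixed, on the left, 150 (x) x 64 (y) x 152 mm high. Origin: centre of its underside; z up; the slot's mouth looks up and to its front (-x), roughly to the robot. The slot, 6 mm wide, runs 45 degrees down towards +x, 100 mm deep, closed but for the mouth. Highest point: the mouth's upper rim at x = -6, z = 152 mm. The cleaver's origin starts at x = -75, y = 0, z = 182 mm.
- cleaver: Steel cleaver, 0.22 to 0.34 kg, in the block, handle up at 45 degrees towards the robot, 30 mm of blade showing. Origin: grip point on the handle's axis; x to the blade's tip, z to the spine. Handle x -80 to 30, 18 thick (y), 26 mm high (z); blade x 40 to 170, z -52 (edge) to +13 (spine), 3 mm thick. Mass centre about x = 50: grip with 60 N or more. Draw along its -x by over 100 mm.
- blade_middle (a point): Middle of the cleaver's blade, at x = 105, z = -19.5 mm in the cleaver's frame.
- edge_heel (a point): Heel end of the cutting edge (handle side), at x = 40, z = -52 mm in the cleaver's frame.
- edge_tip (a point): Tip end of the cutting edge, at x = 170, z = -52 mm in the cleaver's frame.
- bowl: Bystander: blue bowl, 124 mm across, 60 mm high, standing on the counter beyond or beside the boards. Origin at the centre of its underside.
- mug: Bystander: clay mug, 80 mm across, 95 mm high, with a handle. Origin at the centre of its underside.
- mill: Bystander: turned wooden pepper mill, 56 mm across at the foot, 147 mm high. Origin at the centre of its underside.
There are look-alikes about, which are no part of the job. Of the things like the block, leave any that is purple or yellow; of the rest the smaller one is meant.

How it is judged:
By the outcome, as a careful person would: the job done as asked, in the order asked, and still so for the second after the job is handed in, while the arm keeps its last pose, push and grip.
It also fails if it takes over 61 s, if anything falls off the work surface, if the arm or the gripper's body presses on something with over 40 N, if the wrist force passes 120 N, or if a joint passes its speed limit or range.

## Working session

There is one attempt and no reset: what is moved stays moved. The work goes in short steps, Python scripts to look and compute and a tool call to move; the robot and the scene stay as the last step left them, time stands still between calls to the robot, and variables do not carry over. Pictures are saved under pics/ and viewed, at most 10 in all, crops included, and the job is handed in when it is done.

Besides the shell and the picture viewer there is one more tool, called after "Emit:" by a JSON object that holds its "method" and its "body". drive_tool: Moves the arm, as the interface text tells. Its arguments: {"type":"object","properties":{"plan":{"type":"array"},"jaw":{"type":"number"}},"required":["plan"]}

```bash
mkdir -p pics; ls
cat > h.py <<'E'
import numpy as np, cv2
from bench import ctrl
def grab(name,tag=None):
    o=ctrl.get_obs(); im,d=ctrl.camera(name); ci=ctrl.camera_info(name)
    K=np.array(ci["camera_matrix"],float); D=np.array(ci["D"],float)
    if "R" in ci: R=np.array(ci["R"],float); t=np.array(ci["t"],float)
    else:
        T=np.array(ci["T_tool_cam"]); w,x,y,z=o["eef_rot"]
        from scipy.spatial.transform import Rotation as Ro
        W=np.eye(4); W[:3,:3]=Ro.from_quat([x,y,z,w]).as_matrix(); W[:3,3]=o["eef_pos"]
        C=np.linalg.inv(W@T); R=C[:3,:3]; t=C[:3,3]
    if tag: cv2.imwrite(f"pics/{tag}.png",im[...,::-1]); np.savez(f"pics/{tag}.npz",im=im,d=d,K=K,D=D,R=R,t=t)
    return dict(im=im,d=d,K=K,D=D,R=R,t=t)
def load(tag): return dict(np.load(f"pics/{tag}.npz"))
def ray(c,uv):
    p=cv2.undistortPoints(np.array(uv,float).reshape(-1,1,2),c["K"],c["D"]).reshape(-1,2)
    d=np.c_[p,np.ones(len(p))]@c["R"]; return -c["R"].T@c["t"], d   # d has unit depth
def onplane(c,uv,z):
    o,d=ray(c,uv); return o+d*((z-o[2])/d[:,2])[:,None]
def xyz(c):
    v,u=np.mgrid[:400,:640]; o,d=ray(c,np.stack([u,v],-1).reshape(-1,2))
    return (o+d*c["d"].reshape(-1,1)).reshape(400,640,3)
def proj(c,X): return cv2.projectPoints(np.array(X,float).reshape(-1,1,3),cv2.Rodrigues(c["R"])[0],c["t"],c["K"],c["D"])[0].reshape(-1,2)
E
python3 - <<'E'
from h import *
print(ctrl.get_obs())
a=grab("scene","s0");b=grab("top","t0")
for c in(a,b): print(-c["R"].T@c["t"],c["R"][2])
E
```

```text
pics
{'time_s': 0.0, 'q': array([-1.38828931e+00,  1.81556812e-01,  1.60803818e+00, -1.29643081e-05,
        1.35380488e+00, -2.06256398e-01]), 'dq': array([ 1.88855928e-03,  3.55543175e-04, -1.21137365e-03, -1.84602990e-05,
       -5.05186035e-04, -9.03896891e-04]), 'joint_efforts': array([-7.96823824e-04, -4.44869864e+01, -3.51340413e+01, -2.31924914e-04,
        9.13056516e-03, -2.81565065e-05]), 'eef_pos': array([ 0.21788015, -0.53150396,  0.23036071]), 'eef_rot': array([-9.03623396e-04,  9.81166615e-01,  1.93161219e-01,  4.40142558e-06]), 'wrist_force': array([ 0.29617023, -0.34672672, -0.67063167]), 'torque': array([-0.02671502, -0.07036993, -0.00919903]), 'grasp_force': 0.0, 'opening': 0.9993614652557758}
[1.34853732 0.17573933 1.10074947] [-0.63168151  0.04072144 -0.77415776]
[0.32346038 0.20492286 1.33221256] [ 0.20483196  0.00984051 -0.97874769]
```

View pics/s0.png

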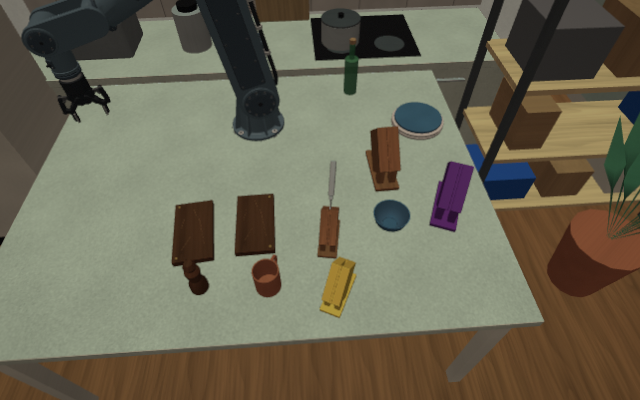

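View pics/t0.png

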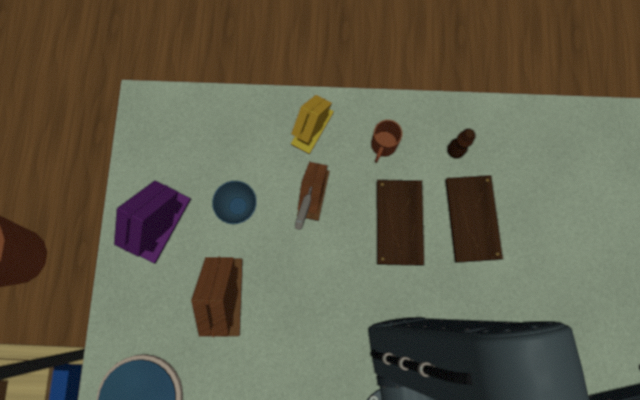

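Run:
```python
from h import *
np.set_printoptions(precision=4,suppress=True)
for tag,boxes in (("t0",dict(fix=(370,172,432,272),loose=(440,170,508,268))),("s0",dict(fix=(230,188,282,262),loose=(168,195,220,268)))):
    c=load(tag);P=xyz(c); hsv=cv2.cvtColor(c["im"],cv2.COLOR_RGB2HSV)
    print(tag,"counter z",np.median(P[150:170,340:365,2] if tag=="t0" else P[150:170,300:320,2]))
    for n,(a,b,e,f) in boxes.items():
        m=np.zeros((400,640),bool); m[b:f,a:e]=True
        m&=(hsv[...,2]<110)&((hsv[...,0]<20)|(hsv[...,0]>165))&(hsv[...,1]>90)&(P[...,2]>.017)&(P[...,2]<.032)
        m=cv2.morphologyEx(m.astype(np.uint8),cv2.MORPH_OPEN,np.ones((3,3)))
        cs=max(cv2.findContours(m,0,1)[0],key=cv2.contourArea).reshape(-1,2)
        X=onplane(c,cs,.024)
        r=cv2.minAreaRect(X[:,:2].astype(np.float32))
        print(tag,n,"medz",np.median(P[...,2][m>0]),r, cv2.boxPoints(r).round(4).tolist())
for tag,(a,b,e,f) in (("t0",(285,155,335,235)),("s0",(312,155,345,262))):
    c=load(tag);P=xyz(c);hsv=cv2.cvtColor(c["im"],cv2.COLOR_RGB2HSV)
    m=np.zeros((400,640),bool); m[b:f,a:e]=True; m&=(P[...,2]>.03)&(P[...,2]<.4)
    br=m&(hsv[...,1]>90)&((hsv[...,0]<20)|(hsv[...,0]>165)); gr=m&(hsv[...,1]<60)
    g=P[gr]; print(tag,"grey n",len(g),g.min(0),g.max(0),"brown",P[br].min(0),P[br].max(0))
    g=g[g[:,2]>.17]; mu=np.median(g,0); v=np.linalg.svd(g-mu)[2][0]; print(" handle",mu,v)
    r=cv2.minAreaRect(P[br][:,:2].astype(np.float32)); print(" block rect",r)
    cv2.imwrite("pics/crop_%s.png"%tag,cv2.resize(c["im"][b-10:f+10,a-20:e+20,::-1],None,fx=5,fy=5,interpolation=2)) 
a=cv2.imread("pics/crop_t0.png");b=cv2.imread("pics/crop_s0.png");
H=560;cv2.imwrite("pics/crop.png",np.hstack([cv2.resize(x,(int(x.shape[1]*H/x.shape[0]),H)) for x in(a,b)]))
```

```text
t0 counter z 0.00018102891088933593
t0 fix medz 0.02416015331019228 ((0.539681613445282, 0.007715217769145966), (0.23398414254188538, 0.12466833740472794), 1.7178362607955933) [[0.42089998722076416, 0.06650000065565109], [0.4246000051498413, -0.05810000002384186], [0.6585000157356262, -0.051100000739097595], [0.6547999978065491, 0.07349999994039536]]
t0 loose medz 0.023919000285724468 ((0.5589215159416199, -0.1967042088508606), (0.23397043347358704, 0.12667861580848694), 5.838452339172363) [[0.4361000061035156, -0.14560000598430634], [0.4490000009536743, -0.27160000801086426], [0.6816999912261963, -0.24779999256134033], [0.6689000129699707, -0.121799997985363]]
s0 counter z 0.0007856589610799602
s0 fix medz 0.024486216694892704 ((0.5484543442726135, 0.007717818021774292), (0.23899497091770172, 0.12667322158813477), 1.2288358211517334) [[0.4275999963283539, 0.06849999725818634], [0.4302999973297119, -0.05820000171661377], [0.6693000197410583, -0.05299999937415123], [0.6665999889373779, 0.07360000163316727]]
s0 loose medz 0.02428338520652129 ((0.5673479437828064, -0.19744709134101868), (0.2399960607290268, 0.12991011142730713), 6.386798858642578) [[0.4408999979496002, -0.1462000012397766], [0.4553000032901764, -0.275299996137619], [0.6937999725341797, -0.24869999289512634], [0.6794000267982483, -0.11949999630451202]]
t0 grey n 283 [0.479  0.2158 0.0698] [0.6907 0.284  0.2508] brown [0.5164 0.218  0.0334] [0.6864 0.2886 0.1944]
 handle [0.5153 0.2691 0.225 ] [-0.756   0.1217  0.6432]
 block rect ((0.6005727052688599, 0.25461655855178833), (0.05281510204076767, 0.16802415251731873), 79.8219223022461)
s0 grey n 279 [0.4945 0.2144 0.0729] [0.7541 0.2865 0.2477] brown [0.5673 0.2174 0.0301] [0.6917 0.288  0.1537]
 handle [0.5343 0.2669 0.2089] [ 0.7    -0.124  -0.7033]
 block rect ((0.6274930834770203, 0.2515801191329956), (0.051356032490730286, 0.12880656123161316), 79.93848419189453)
```

View pics/crop.png

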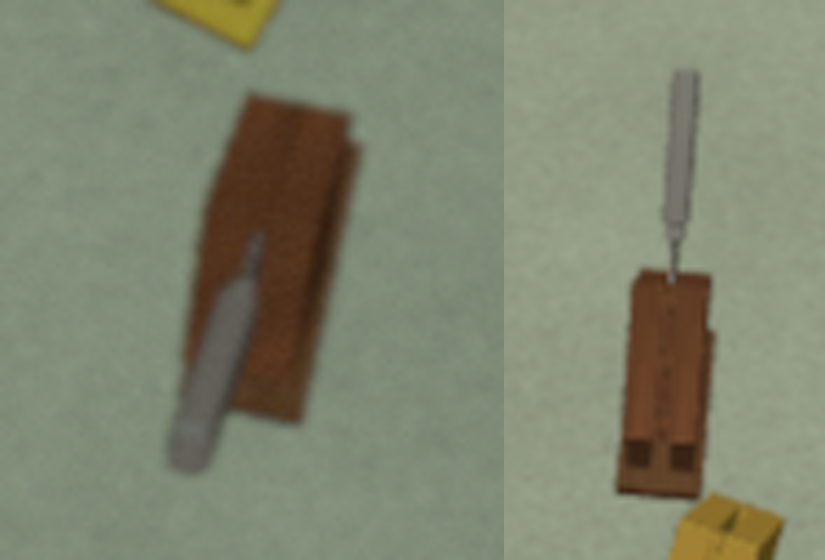

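The crop shows the small brown block with the cleaver handle leaning towards the robot. There are four block-like things in the top view: purple (152,220), yellow (313,125), large brown (218,295) and small brown (313,190). The small brown one is meant, since it is neither purple nor yellow and is the smaller of the other two. Its yaw is about −10° and it holds the cleaver. The boards are fixed at (400,222) and loose at (473,218). I'm moving to the outer side of the loose half now.

Emit:
{"method": "drive_tool", "body": {"plan": [[[0.97, -0.136, 0.2, 0.116], [0.97, -0.136, 0.2, 0.116], [0.97, -0.136, 0.2, 0.116], [0.97, -0.136, 0.2, 0.116], [0.97, -0.136, 0.2, 0.116], [0.97, -0.136, 0.2, 0.116], [0.97, -0.136, 0.2, 0.116], [0.97, -0.136, 0.2, 0.116], [0.97, -0.136, 0.2, 0.116], [0.97, -0.136, 0.2, 0.116], [0.97, -0.136, 0.2, 0.116], [0.97, -0.136, 0.2, 0.116]]], "jaw": 1}}

```text
time_s: 1.1
eef_pos: [0.5572, -0.3326, 0.1498]
eef_rot: [-0.001, 1.0, 0.014, -0.001]
wrist_force: [-0.7, -0.1, 0.5]
opening: -0.001
grasp_force: 0.0
```

```bash
cat >> h.py <<'E'
from scipy.spatial.transform import Rotation as Ro
def pose():
    o=ctrl.get_obs(); w,x,y,z=o["eef_rot"]; return Ro.from_quat([x,y,z,w]).as_matrix(),o["eef_pos"],o
def row(target,yaw=None):   # world TCP target, tool-x yaw deg -> row numbers
    M,p,o=pose(); s=M.T@(np.array(target)-p)/.4; y0=np.degrees(np.arctan2(M[1,0],M[0,0]))
    return s.round(3), None if yaw is None else round((y0-yaw)/180,4), p.round(4), round(y0,2)
E
python3 -c "
from h import *
print(row([.569,-.325,.010],1.4), ctrl.get_obs()['q'],ctrl.get_obs()['opening'])"
```

```text
(array([ 0.031, -0.018,  0.349]), np.float64(0.0011), array([ 0.5572, -0.3326,  0.1498]), np.float64(1.6)) [-7.20670772e-01  4.19425361e-01  1.47554986e+00 -8.67773009e-05
  1.24906757e+00  8.22294475e-01] -0.0014673702738391193
```

Emit:
{"method": "drive_tool", "body": {"plan": [[[0.031, -0.018, 0.1, 0.001], [0.031, -0.018, 0.2, 0.001], [0.031, -0.018, 0.28, 0.001], [0.031, -0.018, 0.32, 0.001], [0.031, -0.018, 0.347, 0.001], [0.031, -0.018, 0.347, 0.001]]]}}

```text
time_s: 1.6
eef_pos: [0.5663, -0.3269, 0.0098]
eef_rot: [-0.001, 1.0, 0.01, -0.002]
wrist_force: [-0.7, 0.4, 1.0]
opening: 0.001
grasp_force: 0.0
```

Emit:
{"method": "drive_tool", "body": {"plan": [[[0.0, -0.03, 0, 0], [0.0, -0.06, 0, 0], [0.0, -0.09, 0, 0], [-0.003, -0.12, 0, 0], [-0.007, -0.145, 0, 0], [-0.01, -0.17, 0, 0], [-0.014, -0.195, 0, 0], [-0.017, -0.215, 0, 0], [-0.02, -0.23, 0, 0], [-0.022, -0.24, 0, 0], [-0.024, -0.25, 0, 0], [-0.024, -0.25, 0, 0]]]}}

```text
time_s: 2.6
eef_pos: [0.558, -0.2275, 0.0141]
eef_rot: [0.001, 1.0, 0.011, 0.001]
wrist_force: [0.3, -2.7, 4.5]
opening: -0.002
grasp_force: 2.0
```

```bash
cat > bd.py <<'E'
from h import *
import sys
c=grab("top",sys.argv[1]);P=xyz(c); hsv=cv2.cvtColor(c["im"],cv2.COLOR_RGB2HSV)
m=np.zeros((400,640),bool); m[165:275,370:515]=True
m&=(hsv[...,2]<110)&((hsv[...,0]<20)|(hsv[...,0]>165))&(hsv[...,1]>90)&(P[...,2]>.015)&(P[...,2]<.034)
m=cv2.morphologyEx(m.astype(np.uint8),cv2.MORPH_OPEN,np.ones((3,3)))
for k in sorted(cv2.findContours(m,0,1)[0],key=cv2.contourArea)[-2:]:
    X=onplane(c,k.reshape(-1,2),.024); r=cv2.minAreaRect(X[:,:2].astype(np.float32)); print(r,cv2.boxPoints(r).round(3).tolist())
cv2.imwrite("pics/%s_c.png"%sys.argv[1],cv2.resize(c["im"][130:290,350:530,::-1],None,fx=3.5,fy=3.5,interpolation=2))
E
python3 bd.py t1; python3 -c "
from h import *
print(row([.5,0,.01],1.4),ctrl.get_obs()['wrist_force'])"
```

```text
((0.5406113862991333, 0.0077283307909965515), (0.232034370303154, 0.12479590624570847), 1.7609456777572632) [[0.4230000078678131, 0.06700000166893005], [0.4269999861717224, -0.057999998331069946], [0.6579999923706055, -0.050999999046325684], [0.6549999713897705, 0.07400000095367432]]
((0.5523244738578796, -0.1459914743900299), (0.2324213683605194, 0.12822023034095764), 2.7591912746429443) [[0.43299999833106995, -0.08799999952316284], [0.4390000104904175, -0.2160000056028366], [0.6710000038146973, -0.20399999618530273], [0.6650000214576721, -0.07599999755620956]]
(array([-0.132, -0.572,  0.009]), np.float64(-0.0008), array([ 0.558 , -0.2275,  0.014 ]), np.float64(1.26)) [ 0.56590427 -3.42707709  4.87606157]
```

View pics/t1_c.png

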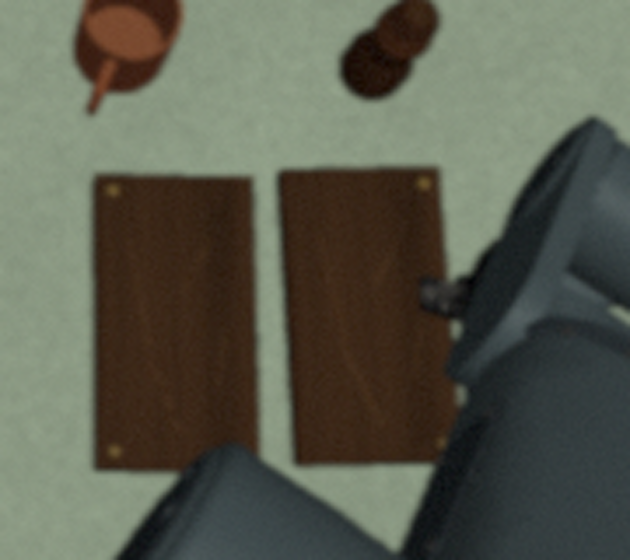

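The two halves are now about 23 mm apart, with the gap between columns 255 and 280 of the crop. The loose half is nearly square and sits about 7 mm too far out, so I'm pushing on with a slight pull in −x.

Emit:
{"method": "drive_tool", "body": {"plan": [[[-0.004, -0.012, 0.006, 0], [-0.009, -0.024, 0.008, 0], [-0.014, -0.034, 0.008, 0], [-0.018, -0.043, 0.008, 0], [-0.02, -0.05, 0.008, 0], [-0.02, -0.055, 0.008, 0], [-0.02, -0.059, 0.008, 0], [-0.02, -0.06, 0.008, 0]]]}}

```text
time_s: 3.32
eef_pos: [0.5527, -0.2086, 0.0138]
eef_rot: [0.005, 1.0, 0.011, 0.005]
wrist_force: [0.2, -14.9, 13.9]
opening: -0.002
grasp_force: 9.4
```

```bash
python3 bd.py t2; python3 -c "
from h import *
print(row([.5,0,.01],1.4),ctrl.get_obs()['wrist_force'])"
```

```text
((0.548686146736145, -0.1269674301147461), (0.2325230985879898, 0.12640616297721863), 1.6348991394042969) [[0.4309999942779541, -0.06700000166893005], [0.4339999854564667, -0.19300000369548798], [0.6669999957084656, -0.18700000643730164], [0.6629999876022339, -0.05999999865889549]]
((0.5394240021705627, 0.007383506745100021), (0.2341490387916565, 0.12602703273296356), 1.8952771425247192) [[0.41999998688697815, 0.06599999964237213], [0.42399999499320984, -0.05900000035762787], [0.6589999794960022, -0.052000001072883606], [0.6539999842643738, 0.07400000095367432]]
(array([-0.121, -0.524,  0.003]), np.float64(-0.001), array([ 0.5527, -0.2087,  0.0138]), np.float64(1.22)) [  1.24641345 -14.41512963  14.18798313]
```

Emit:
{"method": "drive_tool", "body": {"plan": [[[0, -0.004, -0.004, 0], [0, -0.008, -0.008, 0], [-0.002, -0.011, -0.008, 0], [-0.003, -0.013, -0.008, 0], [-0.003, -0.013, -0.008, 0]]]}}

```text
time_s: 3.78
eef_pos: [0.5503, -0.202, 0.0145]
eef_rot: [0.004, 1.0, 0.01, 0.004]
wrist_force: [6.8, -12.6, -0.9]
opening: -0.003
grasp_force: 5.8
```

```bash
python3 bd.py t3; python3 -c "
from h import *
print(row([.5,0,.01],1.4),ctrl.get_obs()['wrist_force'])"
```

```text
((0.5434268712997437, -0.056918174028396606), (0.23793037235736847, 0.254648894071579), 1.852037787437439) [[0.41999998688697815, 0.06599999964237213], [0.42899999022483826, -0.18799999356269836], [0.6660000085830688, -0.18000000715255737], [0.6579999923706055, 0.07400000095367432]]
(array([-0.115, -0.508,  0.007]), np.float64(-0.0011), array([ 0.5503, -0.202 ,  0.0145]), np.float64(1.2)) [  6.67600404 -12.89334491  -0.67247644]
```

View pics/t3_c.png

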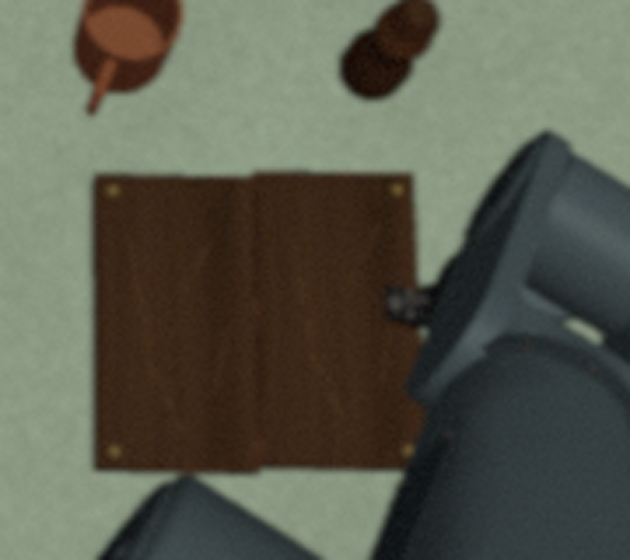

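The halves now butt with no visible gap at column 255, and the ends are about 3 mm out of line. I'll give one firmer press, then back away.

Emit:
{"method": "drive_tool", "body": {"plan": [[[-0.002, -0.006, 0, 0], [-0.003, -0.009, 0, 0], [-0.003, -0.009, 0, 0]]]}}

```text
time_s: 4.08
eef_pos: [0.5503, -0.2016, 0.0155]
eef_rot: [0.006, 1.0, 0.01, 0.005]
wrist_force: [7.5, -22.2, -3.0]
opening: 0.002
grasp_force: 10.0
```

Emit:
{"method": "drive_tool", "body": {"plan": [[[0, 0.012, 0, 0], [0, 0.05, 0, 0], [0, 0.1, 0, 0], [0, 0.1, -0.1, 0], [0, 0.1, -0.2, 0], [0, 0.1, -0.3, 0], [0, 0.1, -0.4, 0], [0, 0.1, -0.5, 0], [0, 0.1, -0.6, 0], [0, 0.1, -0.7, 0], [0, 0.1, -0.8, 0]]], "jaw": 0}}

```text
time_s: 5.0
eef_pos: [0.5459, -0.2333, 0.3338]
eef_rot: [-0.001, 1.0, 0.011, -0.001]
wrist_force: [1.4, -0.1, 0.6]
opening: 0.998
grasp_force: 0.0
```

```bash
python3 -c "
from h import *
print(row([.47,.1,.35],1.4),ctrl.get_obs()['q'])"
```

```text
(array([-0.171, -0.837, -0.038]), np.float64(-0.0008), array([ 0.5459, -0.2333,  0.3338]), np.float64(1.26)) [-6.04209150e-01  1.58992533e-01  1.42711520e+00  9.22934572e-04
  1.55780062e+00  9.44659491e-01]
```

The push reached 22 N with no further movement, so the halves are flush. Next I'm moving beside the cleaver for a wrist-camera look.

Emit:
{"method": "drive_tool", "body": {"plan": [[[-0.09, -0.98, -0.06, 0.063], [-0.09, -0.98, -0.06, 0.063], [-0.09, -0.98, -0.06, 0.063], [-0.09, -0.98, -0.06, 0.063], [-0.09, -0.98, -0.06, 0.063], [-0.09, -0.98, -0.06, 0.063], [-0.09, -0.98, -0.06, 0.063], [-0.09, -0.98, -0.06, 0.063], [-0.09, -0.98, -0.06, 0.063], [-0.09, -0.98, -0.06, 0.063], [-0.09, -0.98, -0.06, 0.063], [-0.09, -0.98, -0.06, 0.063]]]}}

```text
time_s: 6.0
eef_pos: [0.5012, 0.1577, 0.3559]
eef_rot: [0.0, 0.996, -0.087, -0.001]
wrist_force: [0.6, 0.7, -0.6]
opening: 1.002
grasp_force: 0.0
```

Run:
```python
from h import *
np.set_printoptions(precision=4,suppress=True)
c=grab("wrist","w0"); grab("scene","s1")
def axis(c,box,zmin=.165):
    a,b,e,f=box;P=xyz(c);hsv=cv2.cvtColor(c["im"],cv2.COLOR_RGB2HSV)
    m=np.zeros((400,640),bool);m[b:f,a:e]=True;m&=(P[...,2]>zmin)&(P[...,2]<.27)&(hsv[...,1]<60)
    # drop anything not near the expected place
    m&=(np.hypot(P[...,0]-.52,P[...,1]-.267)<.1)
    m=cv2.morphologyEx(m.astype(np.uint8),cv2.MORPH_OPEN,np.ones((3,3)))
    k=max(cv2.findContours(m,0,1)[0],key=cv2.contourArea); r=cv2.minAreaRect(k)
    p=cv2.boxPoints(r); i=np.argsort([np.linalg.norm(p[0]-p[j]) for j in(1,3)])[0]
    q=p if i==0 else np.roll(p,1,0)
    return np.array([(q[0]+q[1])/2,(q[2]+q[3])/2]),m,P
E0={}
for n,box in(("t0",(285,155,335,235)),("s0",(312,140,345,262)),("w0",(0,0,640,400))):
    try:
        cc=load(n); ends,m,P=axis(cc,box); E0[n]=(cc,ends); Q=P[m>0]; print(n,ends.round(1).tolist(),len(Q),Q.min(0),Q.max(0))
    except Exception as e: print(n,e)
# intersect centre-line planes of view pairs
def plane(c,e): o,d=ray(c,e); nn=np.cross(d[0],d[1]); return o,nn/np.linalg.norm(nn)
ks=list(E0)
for i in range(len(ks)):
  for j in range(i):
    (o1,n1),(o2,n2)=plane(*E0[ks[i]]),plane(*E0[ks[j]]); d=np.cross(n1,n2);d/=np.linalg.norm(d)
    for z in(.182,.2): print(ks[i],ks[j],"dir",d,"at z",z,np.linalg.solve([n1,n2,[0,0,1]],[n1@o1,n2@o2,z]))
print(pose()[1],row([.526,.268,.36],-10))
```

```text
t0 [[297.79998779296875, 228.6999969482422], [306.5, 195.60000610351562]] 257 [0.479  0.2558 0.1663] [0.5721 0.284  0.2508]
s0 [[330.0, 196.10000610351562], [332.6000061035156, 159.89999389648438]] 211 [0.4945 0.2537 0.1672] [0.5756 0.2812 0.2477]
w0 [[199.60000610351562, 232.3000030517578], [217.10000610351562, 127.19999694824219]] 2439 [0.4794 0.252  0.165 ] [0.5753 0.283  0.2468]
s0 t0 dir [-0.8847  0.1418  0.444 ] at z 0.182 [0.5983 0.257  0.182 ]
s0 t0 dir [-0.8847  0.1418  0.444 ] at z 0.2 [0.5624 0.2627 0.2   ]
w0 t0 dir [-0.6482  0.0627  0.7589] at z 0.182 [0.5381 0.2695 0.182 ]
w0 t0 dir [-0.6482  0.0627  0.7589] at z 0.2 [0.5227 0.271  0.2   ]
w0 s0 dir [ 0.7241 -0.1255 -0.6782] at z 0.182 [0.5494 0.2641 0.182 ]
w0 s0 dir [ 0.7241 -0.1255 -0.6782] at z 0.2 [0.5302 0.2674 0.2   ]
[0.5019 0.1559 0.3558] (array([ 0.01 , -0.287, -0.011]), np.float64(-0.0007), array([0.5019, 0.1559, 0.3558]), np.float64(-10.12))
```

View pics/w0.png

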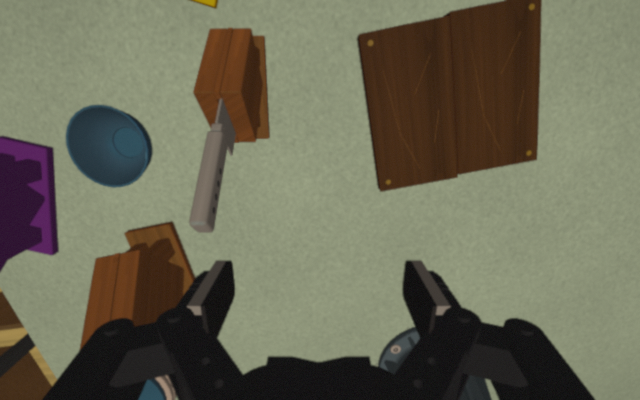

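The wrist view shows the cleaver handle from (200,230) to (222,125). The boards are joined, with a step of about 4 mm at (455,175). The cleaver's origin is about (0.543, 0.266, 0.182), which matches the expected height. I'll grip 20 mm behind it so the handle's end clears the gripper body.

Emit:
{"method": "drive_tool", "body": {"plan": [[[0.017, -0.09, 0, 0], [0.017, -0.18, 0, 0], [0.017, -0.25, 0.02, 0], [0.017, -0.289, 0.08, 0], [0.017, -0.289, 0.15, 0], [0.017, -0.289, 0.23, 0], [0.017, -0.289, 0.3, 0], [0.017, -0.289, 0.36, 0], [0.017, -0.289, 0.41, 0], [0.017, -0.289, 0.437, 0], [0.017, -0.289, 0.437, 0]]]}}

```text
time_s: 7.02
eef_pos: [0.528, 0.2671, 0.1784]
eef_rot: [0.001, 0.996, -0.089, -0.003]
wrist_force: [-0.1, 0.9, 0.0]
opening: 1.002
grasp_force: 0.0
```

Run:
```python
from h import *
c=grab("wrist","w1"); s=grab("scene","s2")
cv2.imwrite("pics/a1.png",np.hstack([cv2.resize(c["im"][...,::-1],(480,300)),cv2.resize(s["im"][100:280,270:390,::-1],(200,300))]))
print(row([.529,.2684,.181],-10))
```

```text
(array([-0.002, -0.   ,  0.003]), np.float64(-0.0011), array([0.53  , 0.2682, 0.1822]), np.float64(-10.2))
```

View pics/a1.png

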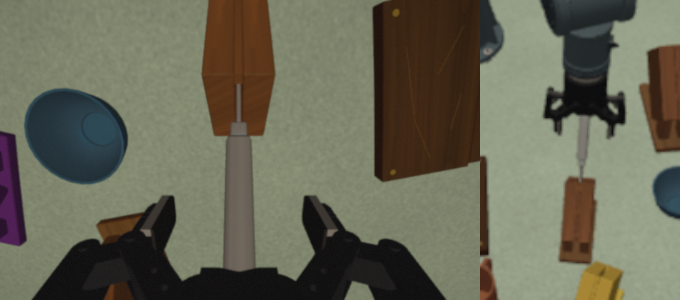

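The handle is centred between the pads at column 238, so I'm closing the gripper.

Emit:
{"method": "drive_tool", "body": {"plan": [[[0, 0, 0, 0], [0, 0, 0, 0], [0, 0, 0, 0], [0, 0, 0, 0], [0, 0, 0, 0], [0, 0, 0, 0], [0, 0, 0, 0], [0, 0, 0, 0], [0, 0, 0, 0]]], "jaw": 1}}

```text
time_s: 7.87
eef_pos: [0.5293, 0.2687, 0.1822]
eef_rot: [0.0, 0.996, -0.088, 0.0]
wrist_force: [-2.1, -1.6, 6.0]
opening: 0.204
grasp_force: 58.7
```

Emit:
{"method": "drive_tool", "body": {"plan": [[[-0.009, 0, -0.009, 0], [-0.018, 0, -0.018, 0], [-0.027, 0, -0.027, 0], [-0.036, 0, -0.036, 0], [-0.045, 0, -0.045, 0], [-0.054, 0, -0.054, 0]]]}}

```text
time_s: 8.37
eef_pos: [0.5078, 0.2727, 0.2037]
eef_rot: [0.0, 0.996, -0.088, 0.0]
wrist_force: [2.6, -2.1, -2.3]
opening: 0.204
grasp_force: 58.4
```

Emit:
{"method": "drive_tool", "body": {"plan": [[[-0.015, 0, -0.015, 0], [-0.03, 0, -0.03, 0], [-0.045, 0, -0.045, 0], [-0.06, 0, -0.06, 0], [-0.075, 0, -0.075, 0], [-0.09, 0, -0.09, 0], [-0.105, 0, -0.105, 0], [-0.12, 0, -0.12, 0], [-0.135, 0, -0.135, 0], [-0.155, 0, -0.155, 0], [-0.18, 0, -0.18, 0], [-0.18, 0, -0.18, 0]]]}}

```text
time_s: 9.37
eef_pos: [0.436, 0.2864, 0.2777]
eef_rot: [-0.001, 0.996, -0.088, 0.001]
wrist_force: [0.2, 0.3, -2.1]
opening: 0.199
grasp_force: 58.6
```

Run:
```python
from h import *
c=grab("wrist","w2"); s=grab("scene","s3")
cv2.imwrite("pics/a2.png",np.hstack([cv2.resize(c["im"][...,::-1],(480,300)),cv2.resize(s["im"][80:280,250:390,::-1],(280,400))[:300]]))
print(pose()[1:])
```

```text
(array([0.43697842, 0.28576789, 0.27604345]), {'time_s': 9.4667, 'q': array([3.51485703e-01, 2.44324736e-02, 1.68649985e+00, 1.52170628e-04,
       1.42930794e+00, 2.09813322e+00]), 'dq': array([-0.00854482,  0.02084237,  0.00593903, -0.00294391, -0.00965132,
       -0.00225423]), 'joint_efforts': array([ 3.71666327e-01, -3.96357358e+01, -3.77719474e+01,  5.00214388e-03,
        2.36001163e-02,  2.47700221e-02]), 'eef_pos': array([0.43697842, 0.28576789, 0.27604345]), 'eef_rot': array([-3.55834305e-04,  9.96135866e-01, -8.78229659e-02,  5.79912270e-04]), 'wrist_force': array([ 0.62751866,  0.23711022, -2.01333989]), 'torque': array([-0.03459407,  0.14530558, -0.00254043]), 'grasp_force': 58.58946204185486, 'opening': 0.20235117929784352})
```

View pics/a2.png

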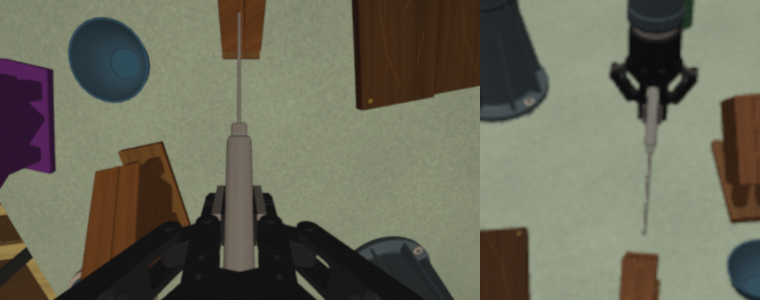

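The cleaver is clear of the block, with the blade tip at about (643,232) in the right-hand panel. The tool can only shift and roll about its vertical axis, so I'll level the cleaver in the grip. The edge tip will pivot on bare counter until the whole edge lies flat, and then I'll lift. First I'm measuring the present pitch and working out the path.

```bash
cat > pit.py <<'E'
from h import *
def pitch(tag,save=True):
    c=grab("wrist",tag); M,p,o=pose(); P=(xyz(c)-p)@M; hsv=cv2.cvtColor(c["im"],cv2.COLOR_RGB2HSV)
    m=(abs(P[...,1])<.006)&(P[...,0]>-.02)&(P[...,0]<.25)&(c["d"]>0)&(hsv[...,1]<70)
    Q=P[m]; Q=Q[abs(-Q[:,2]-.019)<.35]
    H=Q[(Q[:,0]>.012)&(Q[:,0]<.035)&(Q[:,2]<.1)]
    for _ in range(4):
        a,b=np.polyfit(H[:,0],H[:,2],1); r=abs(H[:,2]-a*H[:,0]-b); H=H[r<max(.002,2*np.median(r))]
    print("handle pitch down deg",np.degrees(np.arctan(a)),"top z(tool) at x=0",b,len(H))
    for lo in np.arange(0,.24,.02):
        S=Q[(Q[:,0]>lo)&(Q[:,0]<lo+.02)]
        if len(S): print(round(lo+.01,3),"tool z pct10 %.4f med %.4f n %d"%(np.percentile(S[:,2],10),np.median(S[:,2]),len(S)))
    return np.arctan(a)
if __name__=="__main__":
    import sys; pitch(sys.argv[1])
E
python3 pit.py w3
python3 - <<'E'
import numpy as np
for gx in(-20,):
  for gz in (3,):
    t0=np.radians(45)
    def G(t):  # grip point rel. to tip, (fwd,up)
        c,s=np.cos(t),np.sin(t); v=np.array([gx-170,gz+52]); return np.array([c*v[0]+s*v[1],-s*v[0]+c*v[1]])
    for t in (45,40,35,30,25,20,15,10,5,0): print(t,G(np.radians(t)).round(1),((G(np.radians(t))-G(t0))/400).round(4))
E
```

```text
handle pitch down deg 45.49994320223758 top z(tool) at x=0 -0.0331668921997686 1313
0.01 tool z pct10 -0.0860 med -0.0751 n 3311
0.03 tool z pct10 -0.0108 med -0.0029 n 1265
0.05 tool z pct10 0.0085 med 0.0164 n 682
0.07 tool z pct10 0.0300 med 0.0409 n 249
0.09 tool z pct10 0.0503 med 0.0610 n 217
0.11 tool z pct10 0.0696 med 0.0794 n 143
0.13 tool z pct10 0.0892 med 0.0961 n 84
0.15 tool z pct10 0.1075 med 0.1084 n 7
45 [-95.5 173.2] [0. 0.]
40 [-110.2  164.3] [-0.0368 -0.0224]
35 [-124.1  154. ] [-0.0716 -0.048 ]
30 [-137.   142.6] [-0.104  -0.0765]
25 [-149.   130.1] [-0.1337 -0.1077]
20 [-159.7  116.7] [-0.1607 -0.1414]
15 [-169.3  102.3] [-0.1846 -0.1773]
10 [-177.6   87.2] [-0.2053 -0.2152]
5 [-184.5   71.4] [-0.2226 -0.2547]
0 [-190.   55.] [-0.2364 -0.2956]
```

Emit:
{"method": "drive_tool", "body": {"plan": [[[0.0, 0.08, 0, 0], [0.03, 0.16, 0, 0], [0.07, 0.24, 0.0, 0], [0.11, 0.296, 0.04, 0], [0.137, 0.296, 0.1, 0], [0.137, 0.296, 0.16, 0], [0.137, 0.296, 0.22, 0], [0.137, 0.296, 0.26, 0], [0.137, 0.296, 0.285, 0], [0.137, 0.296, 0.285, 0]]]}}

```text
time_s: 10.35
eef_pos: [0.4688, 0.1588, 0.1586]
eef_rot: [0.0, 0.996, -0.088, -0.002]
wrist_force: [0.4, 0.5, -1.8]
opening: 0.205
grasp_force: 59.3
```

Emit:
{"method": "drive_tool", "body": {"plan": [[[0, 0, 0.01, 0], [0, 0, 0.018, 0], [-0.02, 0, 0.022, 0], [-0.04, 0, 0.035, 0], [-0.06, 0, 0.05, 0], [-0.08, 0, 0.067, 0], [-0.08, 0, 0.067, 0]]]}}

```text
time_s: 10.93
eef_pos: [0.4376, 0.1655, 0.1356]
eef_rot: [-0.0, 0.996, -0.088, 0.0]
wrist_force: [-8.0, -0.4, 11.1]
opening: 0.202
grasp_force: 59.7
```

```bash
python3 pit.py w4 | head -1; python3 -c "
from h import *
print(pose()[1],ctrl.get_obs()['wrist_force'])"
```

```text
handle pitch down deg 36.09723288922429 top z(tool) at x=0 -0.030925038276784226 1334
[0.43812225 0.16543854 0.13606285] [-6.91090517  1.59366818  9.53637366]
```

Emit:
{"method": "drive_tool", "body": {"plan": [[[-0.017, 0, 0.014, 0], [-0.033, 0, 0.0285, 0], [-0.048, 0, 0.044, 0], [-0.063, 0, 0.06, 0], [-0.077, 0, 0.076, 0], [-0.09, 0, 0.093, 0], [-0.102, 0, 0.111, 0], [-0.114, 0, 0.129, 0], [-0.125, 0, 0.148, 0], [-0.135, 0, 0.167, 0], [-0.135, 0, 0.167, 0]]]}}

```text
time_s: 11.9
eef_pos: [0.3847, 0.1746, 0.0672]
eef_rot: [0.0, 0.996, -0.088, -0.0]
wrist_force: [-4.7, 1.4, 3.7]
opening: 0.205
grasp_force: 58.9
```

Emit:
{"method": "drive_tool", "body": {"plan": [[[-0.009, 0, 0.02, 0], [-0.017, 0, 0.04, 0], [-0.024, 0, 0.058, 0], [-0.03, 0, 0.072, 0], [-0.032, 0, 0.078, 0], [-0.032, 0, 0.081, 0], [-0.032, 0, 0.081, 0]]]}}

```text
time_s: 12.48
eef_pos: [0.3733, 0.1766, 0.0353]
eef_rot: [-0.0, 0.996, -0.088, -0.0]
wrist_force: [0.5, 0.4, 0.4]
opening: 0.201
grasp_force: 58.7
```

```bash
python3 pit.py w5; python3 -c "
from h import *
print(pose()[1],ctrl.get_obs()['wrist_force'],ctrl.get_obs()['torque'])"
```

```text
handle pitch down deg 0.08537039954143978 top z(tool) at x=0 -0.029722561730026742 1152
0.01 tool z pct10 -0.0858 med -0.0776 n 2745
0.03 tool z pct10 -0.0304 med -0.0297 n 1237
0.05 tool z pct10 -0.0301 med -0.0288 n 1516
0.07 tool z pct10 -0.0297 med -0.0265 n 1197
0.09 tool z pct10 -0.0301 med 0.0335 n 1024
0.11 tool z pct10 -0.0300 med 0.0343 n 982
0.13 tool z pct10 0.0344 med 0.0353 n 397
[0.3732668  0.17659579 0.03534906] [1.93130688 0.09499526 0.49425506] [-0.04260644 -0.49709188  0.04728658]
```

Pitch is now 0° with the whole edge flat on the counter, so I'm lifting gently.

Emit:
{"method": "drive_tool", "body": {"plan": [[[0, 0, -0.02, 0], [0, 0, -0.06, 0], [0, 0, -0.11, 0], [0, 0, -0.17, 0], [0, 0, -0.23, 0], [0, 0, -0.29, 0], [0, 0, -0.34, 0], [0, 0, -0.375, 0], [0, 0, -0.39, 0], [0, 0, -0.39, 0]]]}}

```text
time_s: 13.37
eef_pos: [0.3732, 0.1767, 0.1924]
eef_rot: [-0.0, 0.996, -0.088, 0.001]
wrist_force: [-0.3, -0.0, -2.4]
opening: 0.2
grasp_force: 58.7
```

```bash
python3 pit.py w6|head -1; python3 -c "
from h import *
print(row([.422,-.035,.191],-10))"
```

```text
handle pitch down deg 1.0830679914904844 top z(tool) at x=0 -0.031249179236114415 1101
(array([0.215, 0.499, 0.   ]), np.float64(-0.0007), array([0.3726, 0.1765, 0.1912]), np.float64(-10.13))
```

Emit:
{"method": "drive_tool", "body": {"plan": [[[0.01, 0.03, 0, 0], [0.03, 0.08, 0, 0], [0.06, 0.14, 0, 0], [0.09, 0.2, 0, 0], [0.115, 0.26, 0, 0], [0.14, 0.32, 0, 0], [0.165, 0.38, 0, 0], [0.185, 0.43, 0.01, 0], [0.2, 0.465, 0.03, 0], [0.21, 0.487, 0.05, 0], [0.215, 0.499, 0.07, 0], [0.215, 0.499, 0.078, 0]]]}}

```text
time_s: 14.42
eef_pos: [0.4213, -0.035, 0.1577]
eef_rot: [-0.001, 0.996, -0.089, -0.002]
wrist_force: [-0.5, 0.0, -2.6]
opening: 0.203
grasp_force: 58.9
```

Emit:
{"method": "drive_tool", "body": {"plan": [[[0, 0, 0, 0], [0, 0, 0, 0], [0, 0, 0, 0], [0, 0, 0, 0]]]}}

```text
time_s: 14.75
eef_pos: [0.4229, -0.0345, 0.1605]
eef_rot: [0.0, 0.996, -0.088, 0.0]
wrist_force: [-0.1, 0.3, -1.9]
opening: 0.201
grasp_force: 58.8
```

```bash
python3 pit.py w7|head -1; python3 bd.py t9
python3 - <<'E'
from h import *
M,p,o=pose(); print(p,o["grasp_force"])
s=grab("scene","s9"); t=load("t9")
ax=M[:,0]; O=p+np.array([0,0,.0167])+.02*ax   # cleaver origin
for n,x,z in(("mid",.105,-.0195),("heel",.04,-.052),("tip",.17,-.052)):
    X=O+x*ax+np.array([0,0,z]); print(n,X.round(4),"edge clearance" if z<-.05 else "",round(X[2]-.024,4),proj(s,X).round(0))
cv2.imwrite("pics/a9.png",np.hstack([cv2.resize(s["im"][140:320,140:360,::-1],(440,360)),cv2.resize(t["im"][130:310,340:520,::-1],(360,360))]))
E
```

```text
handle pitch down deg 1.0754658670733255 top z(tool) at x=0 -0.02989065507481688 1158
((0.5445861220359802, -0.05678422749042511), (0.23396505415439606, 0.2560119032859802), 2.231675624847412) [[0.4230000078678131, 0.06700000166893005], [0.43299999833106995, -0.1889999955892563], [0.6660000085830688, -0.18000000715255737], [0.656000018119812, 0.07599999755620956]]
[ 0.42294057 -0.03469783  0.16056712] 58.84776055812836
mid [ 0.546  -0.0566  0.1579]  0.1339 [[228. 197.]]
heel [ 0.482  -0.0452  0.1253] edge clearance 0.1013 [[235. 188.]]
tip [ 0.61   -0.0679  0.1255] edge clearance 0.1015 [[225. 220.]]
```

View pics/a9.png

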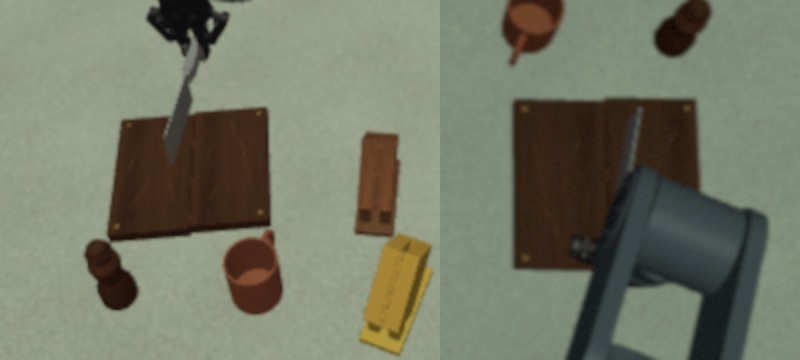

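The blade is level (about 1°) over the joined board, with the edge about 10 cm clear. The boards are flush and the bystanders stand where they were.

```bash
python3 -c "
from bench import ctrl
print(ctrl.hand_in())"
```

```text
the job is handed in; nothing more can be done
None
```

The job is handed in at about 15 s of the 61 s: the halves are pushed flush with their ends about 4 mm out of line, and the cleaver is held level (about 1°), edge down, its blade middle over the joined board and its edge about 10 cm above the wood.

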